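Shut the bench blasting cabinet dust-tight

TASK

The small grit-blasting cabinet has been left with its lid up and its latch part turned. Close the lid and draw it down tight on its gasket with the T-handle on top, turned all the way to its shut stop (bar pointing front to back), so that no grit leaks out. If the pawl catches on its strike, do not force the handle. Leave the capped jar, the brush and the red tin on the bench where they are, and let go of everything at the end.

Things in the scene. Friction and masses are not known exactly. Their poses are not given: they have to be found in the camera images.
- cabinet: Fixed grey steel grit-blasting cabinet, 200 (x) x 190 (y) x 130 mm to the rim, two hand ports in front. Origin: centre of its underside, z up, -x to its front. Lid 214 x 200 mm, hinged at the back along y at x = 106, z = 138 mm (tight: its top face 10 mm above that line), clear window behind a 92 mm deep metal front rail. Black gasket on the rim flange, a wedge strike under its front.
- t_handle (a joint): T-handle angle, rad, clockwise from above. 0: open stop, bar parallel to the lid's front edge, pawl out of the way. 1.57: shut, bar square to the front edge; hard stop at 1.62. From about 0.5 to 1.3 the pawl runs down the strike's ramp and draws the lid tight (up to 0.2 N m); from there it lies on a level part and stays.
- handle_hub (a point): Centre of the aluminium T-bar, on the handle's axis, 26 mm above the lid's top. Bar 84 long, 13 wide, 12 mm high, its underside 20 mm above the lid, on a 15 mm stem with a 40 mm round plate 4 mm high at its foot. The axis is square to the lid, on its middle line, 166 mm in front of the hinge line and 48 mm behind the lid's front edge.
- handle_end (a point): The end of the T-bar on the pawl's side, 42 mm from handle_hub: it points to the cabinet's -y side when open, to its front (-x) when shut.
- lid_front (a point): Middle of the lid's front edge, on its top face, 214 mm before the hinge line. Height: 148 mm drawn tight; 157 on the loose gasket; about 168 when the pawl (handle past 0.3) lands on the flange. Friction holds the lid where left. The gasket springs back, some 15 N when tight: the pawl enters only while the lid is pressed to about 151 (10 N by the handle).
- vial: Bystander: small clear jar with a white cap, 34 mm wide and high, in front of the cabinet; origin under its centre.
- brush: Bystander: brass brush with a wooden handle, 12 x 125 x 12 mm, lying on the bench; origin under its centre.
- hinged_tin: Bystander: flat red tin, 64 x 96 x 20 mm, lying on the bench; origin under its centre.

How it is judged (in metres and radians):
On the way:
1. the lid is down on its gasket, with the handle turned back so that the pawl has passed the flange (z of lid_front in the frame of cabinet below 0.158 m and value of joint t_handle below 0.6 rad), for 0.1 s.
At the end, for the whole second after the job is handed in: The lid is drawn down on the gasket (top of its front edge under 150 mm, within 2 mm of tight) and the T-handle rests shut, at 1.45 rad or more (z of lid_front in the frame of cabinet below 0.15 m and value of joint t_handle above 1.45 rad and velocity of joint t_handle between -0.05 and 0.05 rad/s); the robot touches nothing.
It fails at once if with the lid down, the pawl is forced against its strike with more than 40 N (contact force between t_handle and cabinet above 40 N and z of lid_front in the frame of cabinet below 0.16 m).
It fails at once if the jar, the brush or the tin is shifted by more than 15 mm or the jar is tipped (distance of any of vial, brush, hinged_tin from where it was at the start of the episode above 0.015 m or angle between vial's own z axis and vertical above 0.5 rad).
It also fails if it takes over 48 s, if anything falls off the work surface, if the arm or the gripper's body presses on something with over 40 N, if the wrist force passes 120 N, or if a joint passes its speed limit or range.

ROBOT

A 7-joint arm with a two-finger parallel gripper is mounted at the origin on a cart in front of the work surface, level with it; the furniture and walls round the work are solid. World frame = base frame: x ahead of the robot, y to its left, z up, the work surface at z = 0. Lengths are in mm, angles in rad, forces in N, time in s.
With the tool pointing down it reaches from about 425 to 875 mm from the base axis. Payload 4.7 kg.
Tool frame: the origin (TCP) lies between the finger pads; the fingertips stand 25 mm ahead of it and the grasp point (between the pads) lies 6 mm ahead of it; z points along the fingers, y is the line along which they close (so a half turn about z gives the same grasp; the last joint's range is limited). The gripper opens to 85 mm and grips with 20 to 120 N. Pads are 22 mm wide; open, the fingers measure 114 mm over their backs; the gripper's body (76 mm by 85 mm) begins 54 mm behind the grasp point. The pads swing forward as they close: fully open they stand 13 mm farther back than shut.
Start: joints at [1.196, 0.321, -0.07, 1.45, 0.023, 1.371, -0.057], TCP at [246.383, -601.513, 256.349] pointing down, gripper open.
Joint ranges: [-2.86, 2.86], [-0.3, 2.09], [-1.38, 1.24], [0.06, 2.45], [-1.56, 4.7], [0.09, 2.05], [-2.69, 2.69]. Speed limits (rad/s): [2.57, 2.57, 3.14, 3.14, 3.14, 3.14, 3.14].

INTERFACE

Orientations are given as a unit quaternion [w, x, y, z].
In Python, from bench import arm, optics, order, status gives the robot as it stands (arm), with the cameras (optics), the job (order) and the readings (status).
- The arm moves only by the shell command python3 jog.py [OPENING], which reads ROWS from standard input. ROWS is a JSON list of rows, 1 to 5 of them, each of 6 numbers: dx, dy, dz in shares of the most that a row can go, 1 being 50 mm, then a rotation vector rx, ry, rz in normalised numbers (1 is 2 rad); each row shifts and turns the commanded pose from where the row before left it, along the tool's axes as they then stand; what a row does not reach is not made up. A row lasts 1/10 s, in which the tool goes at most 50 mm and 0.15 rad, less where a joint would pass 70% of its speed; a pose out of reach is approached as far as the arm can. OPENING is the finger opening in mm, set as the command begins (- or left out keeps the last). The fingers move at their own pace and stop on an object; the grip force is fixed at half the most. Time passes only in rows, so rows that do not move let the fingers close. It prints the time, the measured TCP pose, the force, the opening and the grip force at its end. No shift or turn number may pass 1 either way. Input that does not fit is refused with a message, and nothing moves.
- status.get_state(): the state, without advancing time (a new reading comes with each control period).
- optics.grab_frame(name): name is "scene" or "top" or "wrist"; returns the picture (480x640x3 uint8, red, green, blue); there is no depth.
- optics.camera_info(name): a dict with "K" (3x3 intrinsics, pixels), "pose" (4x4, takes a point from camera to world coordinates). Camera axes: x right, y up, looking along -z (the intrinsics and any distortion apply to the point x, -y, -z); pixel columns grow to the right and rows downward; lengths in mm; the calibration is good to about 2 mm. A picture is of the moment at which its call begins: read the wrist's pose just before it. camera_info takes no time and is no camera call; for the wrist camera it gives the pose at the moment of the call.
- order.hand_in(): hands the job in; it is judged then, once.
The state is a dict: "time": time; "joint_pos": joint angles; "dq": joint speeds; "joint_efforts": joint torques, N m; "eef_pos": TCP position; "tool_rot": TCP orientation; "wrist_force": force on the tool from outside, world axes, zero at the start; "torque": the same for the moment, N m; "opening": finger opening in mm; "grasp_force": force on a finger pad.
Only numpy, scipy, OpenCV 4.12 (cv2) and the standard library are available. Lean on these libraries where they do the work, as an engineer would, in place of code of your own. Each camera call takes 0.05 s, during which the arm holds its last target. There are 200 camera calls.

## Working session

There is one attempt and no reset: what is moved stays moved. The work goes in short steps, Python scripts to look and compute and a shell command to move; the robot and the scene stay as the last step left them, time stands still between calls to the robot, and variables do not carry over. Pictures are saved under pics/ and viewed, at most 10 in all, crops included, and the job is handed in when it is done.

```bash
ls; mkdir -p pics
python3 - <<'E'
from bench import arm, optics, order, status
import cv2,numpy as np
np.set_printoptions(precision=4,suppress=True)
s=status.get_state();print(s)
for n in("scene","top"):
    im=optics.grab_frame(n);cv2.imwrite(f"pics/{n}0.png",im[:,:,::-1]);c=optics.camera_info(n);print(n,c)
E
```

```text
bench.py
jog.py
pics
{'time': 0.0, 'joint_pos': array([ 1.1961,  0.3219, -0.0701,  1.4517,  0.0226,  1.3708, -0.0569]), 'dq': array([ 0.001 , -0.0001,  0.0004, -0.0008, -0.0014, -0.0009,  0.0025]), 'joint_efforts': array([  0.0004, -49.3578,  -0.382 , -31.4328,   0.013 ,   0.0114,
        -0.    ]), 'eef_pos': array([ 246.144 , -601.0526,  255.1903]), 'tool_rot': array([-0.001 ,  0.9812,  0.1932, -0.0003]), 'wrist_force': array([-0.1626, -0.7142,  0.0859]), 'torque': array([ 0.0231, -0.0022, -0.0166]), 'grasp_force': 0.0, 'opening': 85.20900328522157}
scene {'K': array([[603.9488,   0.    , 306.0271],
       [  0.    , 603.9488, 238.8495],
       [  0.    ,   0.    ,   1.    ]]), 'pose': array([[ -0.8601,   0.3876,  -0.3318, 117.5847],
       [ -0.5102,  -0.6531,   0.5596, 228.8378],
       [  0.0002,   0.6505,   0.7595, 889.8516],
       [  0.    ,   0.    ,   0.    ,   1.    ]])}
top {'K': array([[613.9596,   0.    , 321.2626],
       [  0.    , 613.9596, 242.3011],
       [  0.    ,   0.    ,   1.    ]]), 'pose': array([[  -0.0023,    0.9934,   -0.1148,  329.3011],
       [  -1.    ,   -0.0015,    0.0064, -336.7959],
       [   0.0062,    0.1148,    0.9934, 1160.8802],
       [   0.    ,    0.    ,    0.    ,    1.    ]])}
```

View pics/scene0.png

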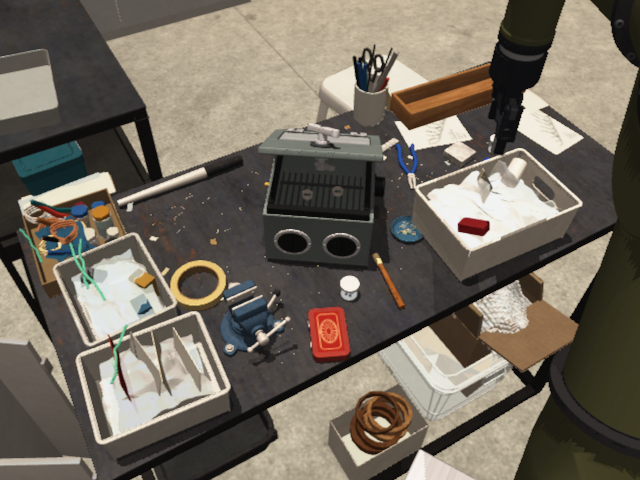

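View pics/top0.png

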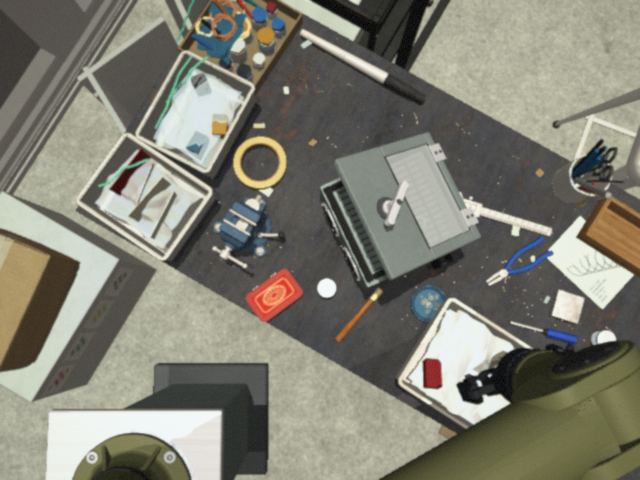

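The cabinet stands at about (400,210) in the top view with its front facing lower left. The lid is partly raised and the bar is at (395,203). I'll enlarge both views to pick out the corners.

Run:
```python
import cv2
a=cv2.imread("pics/top0.png")[120:295,305:495];cv2.imwrite("pics/topc.png",cv2.resize(a,None,fx=3.4,fy=3.4,interpolation=cv2.INTER_CUBIC)[:600])
a=cv2.imread("pics/scene0.png")[115:270,250:400];cv2.imwrite("pics/scenec.png",cv2.resize(a,None,fx=3.8,fy=3.8,interpolation=cv2.INTER_CUBIC)[:600])
```

```text
(no output)
```

View pics/topc.png

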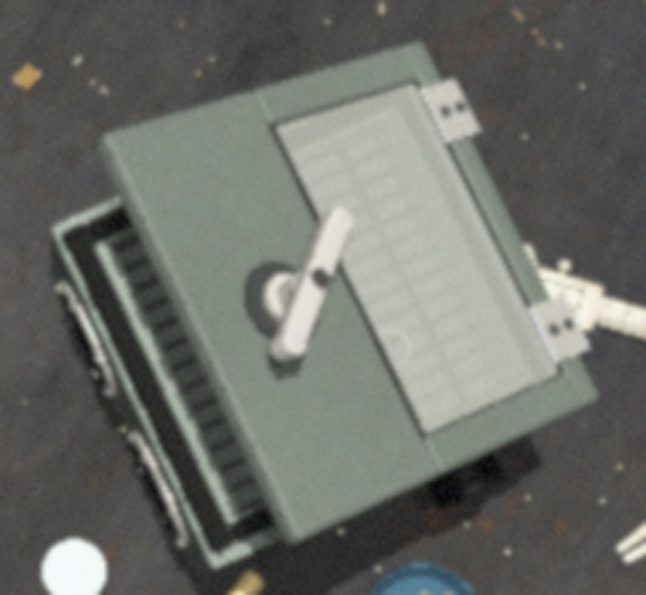

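View pics/scenec.png

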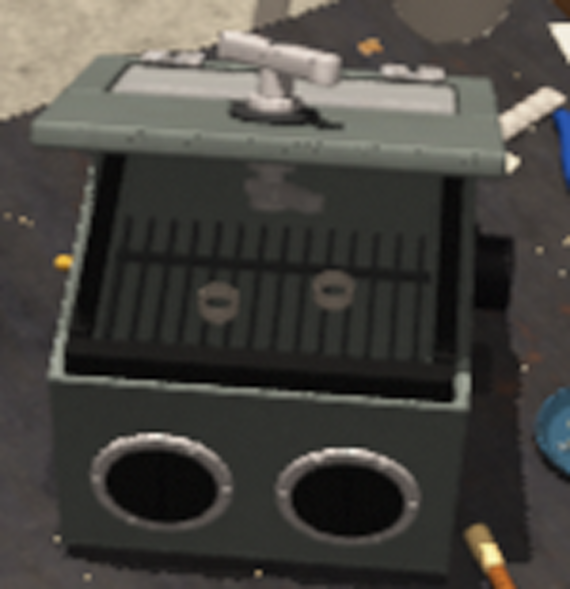

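The top crop shows the rim front corners at (55,230) and (215,565), the lid front corners at (105,135) and (295,540), and the bar from (343,212) to (287,355). In the scene crop, the rim front corners are at (52,375) and (468,402), the lid front at (35,125) and (500,152), and the bar from (222,42) to (338,68).

```bash
cat > h.py <<'E'
import numpy as np
from bench import arm, optics, order, status
np.set_printoptions(precision=3,suppress=True)
def ray(n,p):
    c=optics.camera_info(n);K=c["K"];T=c["pose"]
    d=np.linalg.inv(K)@[p[0],p[1],1];d=T[:3,:3]@[d[0],-d[1],-d[2]];return T[:3,3],d/np.linalg.norm(d)
def plane(n,p,z):
    o,d=ray(n,p);return o+d*(z-o[2])/d[2]
def tri(a,b):
    o1,d1=ray("top",a);o2,d2=ray("scene",b)
    s=np.linalg.lstsq(np.c_[d1,-d2],o2-o1,rcond=None)[0];q1,q2=o1+d1*s[0],o2+d2*s[1]
    return (q1+q2)/2,np.linalg.norm(q1-q2)
def tc(p):return np.array(p)/3.4+[305,120]
def sc(p):return np.array(p)/3.8+[250,115]
E
python3 - <<'E'
from h import *
for n,a,b in[("rim+y",(55,230),(52,375)),("rim-y",(215,565),(468,402)),("lidf+y",(105,135),(35,125)),("lidf-y",(295,540),(500,152)),("lidb+y",(425,42),(100,58)),("lidb-y",(597,395),(490,78)),("hub",(318,278),(280,55)),("bar_b",(343,212),(222,42)),("bar_f",(287,355),(338,68))]:
    print(n,*tri(tc(a),sc(b)))
print(plane("top",tc((55,230)),130),plane("top",tc((215,565)),130),plane("scene",sc((52,375)),130),plane("scene",sc((468,402)),130))
E
```

```text
rim+y [ 542.242 -343.735  128.705] 0.8400676253431678
rim-y [ 372.85  -422.483  131.287] 2.7697325064959686
lidf+y [ 558.423 -365.662  253.569] 2.8557116873852904
lidf-y [ 379.83  -446.159  257.517] 0.9459025013649308
lidb+y [ 634.999 -529.881  141.902] 1.6599383043094846
lidb-y [ 455.073 -608.944  148.66 ] 2.1947791753136388
hub [ 493.919 -459.616  251.809] 3.366346217893263
bar_b [ 528.93  -473.047  234.844] 0.18139255859305914
bar_f [ 456.854 -442.897  271.957] 2.8929507663140104
[ 542.364 -343.552  130.   ] [ 374.204 -422.105  130.   ] [ 541.104 -342.879  130.   ] [ 371.979 -424.061  130.   ]
```

The triangulation fits the cabinet model: yaw about 0.427 (its y axis), lid tilt about 0.55, handle about 0.91. First I'll close the fingers and rise, then move over the lid's front +y corner.

The manual's scale: shifts go in shares of 50 mm and turns go in shares of 2 rad. Converting my numbers, -40 mm is -0.8.

```bash
echo '[[0, 0, -0.8, 0, 0, 0], [0, 0, -0.8, 0, 0, 0], [0.8, 0, 0, 0, 0, 0], [0.8, 0, 0, 0, 0, 0], [0.8, 0, 0, 0, 0, 0]]' | python3 jog.py 0; echo '[[0.8, -0.2, 0, 0, 0, -0.019], [0.8, -0.4, 0, 0, 0, 0], [0.8, -0.4, 0, 0, 0, 0], [0.8, -0.4, 0, 0, 0, 0], [0.8, -0.2, 0, 0, 0, 0]]' | python3 jog.py; echo '[[0, 0, 0, 0, 0, 0], [0, 0, 0, 0, 0, 0]]' | python3 jog.py
```

```text
time: 0.6
eef_pos: [358.3, -555.5, 336.3]
tool_rot: [-0.0, 0.981, 0.193, 0.0]
wrist_force: [-0.1, 0.3, 0.1]
opening: 12.2
grasp_force: 0.0
time: 1.1
eef_pos: [508.2, -399.1, 336.4]
tool_rot: [-0.0, 0.977, 0.212, -0.0]
wrist_force: [-0.3, -0.5, 0.4]
opening: -0.4
grasp_force: 0.0
time: 1.3
eef_pos: [508.1, -400.4, 335.7]
tool_rot: [-0.0, 0.977, 0.213, -0.0]
wrist_force: [-0.9, -0.6, -0.7]
opening: 0.3
grasp_force: 0.0
```

In the tool's units: 20 mm is 0.4, 15 mm is 0.3.

```bash
echo '[[0.24, 0.2, 0.4, 0, 0, 0], [0, 0, 0.4, 0, 0, 0], [0, 0, 0.3, 0, 0, 0], [0, 0, 0.2, 0, 0, 0], [0, 0, 0.16, 0, 0, 0]]' | python3 jog.py; echo '[[0, 0, 0.16, 0, 0, 0], [0, -0.02, 0.16, 0, 0, 0], [0, -0.04, 0.16, 0, 0, 0], [0, -0.04, 0.16, 0, 0, 0], [0, -0.04, 0.16, 0, 0, 0]]' | python3 jog.py
```

```text
time: 1.8
eef_pos: [521.5, -406.7, 263.0]
tool_rot: [0.0, 0.977, 0.211, -0.0]
wrist_force: [0.3, 0.0, 2.6]
opening: -0.1
grasp_force: 0.7
time: 2.3
eef_pos: [519.5, -399.0, 222.8]
tool_rot: [0.0, 0.977, 0.212, 0.0]
wrist_force: [0.1, 0.3, 1.8]
opening: -0.0
grasp_force: 0.7
```

In the tool's units: 8 mm is 0.16, 6 mm is 0.12.

```bash
echo '[[0, -0.04, 0.16, 0, 0, 0], [0, -0.04, 0.16, 0, 0, 0], [0, -0.04, 0.12, 0, 0, 0], [0, -0.02, 0.08, 0, 0, 0], [0, 0, 0.06, 0, 0, 0]]' | python3 jog.py; echo '[[0, 0, 0.04, 0, 0, 0], [0, 0, 0.04, 0, 0, 0], [0, 0, 0, 0, 0, 0]]' | python3 jog.py
```

```text
time: 2.8
eef_pos: [516.4, -392.9, 193.9]
tool_rot: [-0.0, 0.977, 0.212, -0.0]
wrist_force: [-0.8, 0.6, 0.6]
opening: 0.1
grasp_force: 0.4
time: 3.1
eef_pos: [516.5, -393.1, 190.0]
tool_rot: [-0.0, 0.977, 0.212, -0.0]
wrist_force: [0.4, -0.6, -1.0]
opening: 0.0
grasp_force: 0.0
```

In the tool's units: 2 mm is 0.04, 1 mm is 0.02.

```bash
echo '[[0, 0, 0.04, 0, 0, 0], [0, 0, 0.04, 0, 0, 0], [0, 0, 0.02, 0, 0, 0], [0, 0, 0, 0, 0, 0]]' | python3 jog.py
python3 - <<'E'
from h import *
import cv2
a=optics.grab_frame("scene")[115:270,250:400,::-1];b=optics.grab_frame("top")[120:295,305:495,::-1]
a=cv2.resize(a,(400,413),interpolation=2);b=cv2.resize(b,(400,368),interpolation=2)
cv2.imwrite("pics/c1.png",np.hstack([a[:368],b]))
E
```

```text
time: 3.5
eef_pos: [516.8, -393.2, 188.8]
tool_rot: [0.001, 0.977, 0.212, 0.0]
wrist_force: [-4.2, 2.6, 14.1]
opening: 0.0
grasp_force: 6.7
```

View pics/c1.png

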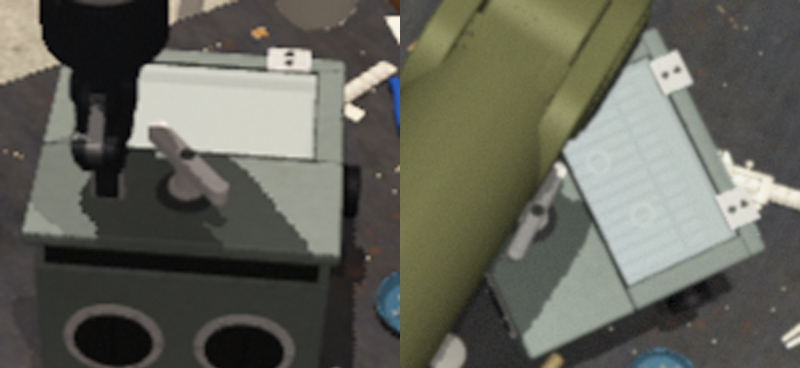

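The lid rests with its pawl on the flange at about 14 N. The hub screw is at (187,155) in the left crop and (540,210) in the right one, with the bar still at about 0.9. I'll triangulate the hub while lifting off.

```bash
python3 - <<'E'
from h import *
T=lambda u,v:((u-400)/2.105+305,v/2.105+120)
S=lambda u,v:(u/2.667+250,v/2.667+115)
print(tri(T(540,210),S(187,155)),plane("top",T(540,210),195),plane("scene",S(187,155),195))
print(plane("top",T(560,172),190)-plane("top",T(515,252),190), plane("scene",S(158,129),190)-plane("scene",S(218,194),190))
E
echo '[[0, 0, -0.5, 0, 0, 0], [0, 0, -0.8, 0, 0, 0], [0, 0, -0.7, 0, 0, 0.05], [0, 0, 0, 0, 0, 0.075], [0, 0, 0, 0, 0, 0.075]]' | python3 jog.py 85; echo '[[0, 0, 0, 0, 0, 0.075], [0, 0, 0, 0, 0, 0.075], [0, 0, 0, 0, 0, 0.075], [0, 0, 0, 0, 0, 0.025], [0, 0, 0, 0, 0, 0]]' | python3 jog.py
```

```text
(array([ 477.263, -423.626,  190.501]), np.float64(0.6420839363266354)) [ 476.874 -423.102  195.   ] [ 474.64  -419.523  195.   ]
[ 61.386 -34.908   0.   ] [ 61.812 -32.064   0.   ]
time: 4.1
eef_pos: [517.2, -393.6, 287.3]
tool_rot: [0.001, 1.0, 0.01, 0.001]
wrist_force: [-0.4, 0.4, -0.2]
opening: 72.0
grasp_force: 0.0
time: 4.6
eef_pos: [516.6, -393.1, 285.3]
tool_rot: [0.0, 0.972, -0.234, 0.0]
wrist_force: [0.6, 0.2, 0.3]
opening: 85.1
grasp_force: 0.0
```

In the tool's units: 44 mm is 0.88, 30 mm is 0.6, 0.033 rad / 2 = 0.0165.

```bash
echo '[[-0.46, 0.88, 0, 0, 0, 0.0165], [0, 0, 0.6, 0, 0, 0], [0, 0, 0.6, 0, 0, 0], [0, 0, 0.36, 0, 0, 0], [0, 0, 0.18, 0, 0, 0]]' | python3 jog.py; echo '[[0, 0, 0, 0, 0, 0], [0, 0, 0, 0, 0, 0], [0, 0, 0, 0, 0, 0], [0, 0, 0, 0, 0, 0], [0, 0, 0, 0, 0, 0]]' | python3 jog.py 0;echo '[[0, 0, 0, 0, 0, 0], [0, 0, 0, 0, 0, 0]]' | python3 jog.py
```

```text
time: 5.1
eef_pos: [475.1, -421.1, 196.0]
tool_rot: [-0.001, 0.968, -0.25, -0.001]
wrist_force: [-0.1, 0.5, -0.1]
opening: 84.9
grasp_force: 0.0
time: 5.6
eef_pos: [477.3, -420.8, 199.5]
tool_rot: [-0.001, 0.968, -0.25, 0.001]
wrist_force: [-2.2, -1.4, 7.6]
opening: 12.2
grasp_force: 57.8
time: 5.8
eef_pos: [477.1, -421.1, 199.5]
tool_rot: [-0.0, 0.968, -0.25, 0.001]
wrist_force: [0.2, 3.8, 6.2]
opening: 12.2
grasp_force: 58.6
```

In the tool's units: -0.15 rad / 2 = -0.075.

```bash
echo '[[0, 0, 0, 0, 0, -0.05], [0, 0, 0, 0, 0, -0.075], [0, 0, 0, 0, 0, -0.075], [0, 0, 0, 0, 0, -0.075]]' | python3 jog.py ; echo '[[0, 0, 0, 0, 0, -0.075], [0, 0, 0, 0, 0, -0.06], [0, 0, 0, 0, 0, -0.03], [0, 0, 0, 0, 0, 0]]' | python3 jog.py; python3 -c "
from h import *
print(status.get_state()['torque'])"
```

```text
time: 6.2
eef_pos: [477.3, -419.6, 199.2]
tool_rot: [-0.002, 1.0, 0.025, 0.001]
wrist_force: [0.8, 4.3, 2.9]
opening: 12.4
grasp_force: 64.8
time: 6.6
eef_pos: [476.9, -418.2, 196.6]
tool_rot: [-0.003, 0.982, 0.188, 0.0]
wrist_force: [2.5, 5.4, -1.6]
opening: 12.2
grasp_force: 61.0
[ 1.827 -0.615  0.036]
```

In the tool's units: 3 mm is 0.06, 2 mm is 0.04, -0.03 rad / 2 = -0.015.

```bash
echo '[[0, -0.02, 0.06, 0, 0, -0.015], [0, -0.02, 0.06, 0, 0, 0], [0, -0.02, 0.04, 0, 0, 0], [0, 0, 0, 0, 0, 0]]' | python3 jog.py ; python3 -c "
from h import *
print(status.get_state()['torque'])"; echo '[[0, 0, 0.02, 0, 0, 0], [0, 0, 0.02, 0, 0, 0], [0, 0, 0, 0, 0, 0]]' | python3 jog.py
```

```text
time: 7.0
eef_pos: [476.2, -416.8, 189.9]
tool_rot: [-0.001, 0.979, 0.202, 0.001]
wrist_force: [2.8, 4.2, 0.4]
opening: 12.1
grasp_force: 58.4
[ 1.217 -0.759  0.036]
time: 7.3
eef_pos: [476.2, -416.7, 189.1]
tool_rot: [-0.001, 0.979, 0.202, 0.001]
wrist_force: [0.7, 6.5, 5.6]
opening: 12.1
grasp_force: 58.4
```

In the tool's units: 1 mm is 0.02.

```bash
echo '[[0, 0, 0.02, 0, 0, 0], [0, 0, 0.02, 0, 0, 0], [0, 0, 0.02, 0, 0, 0], [0, 0, 0.02, 0, 0, 0], [0, 0, 0, 0, 0, 0]]' | python3 jog.py; echo '[[0, 0, 0.02, 0, 0, 0], [0, 0, 0.02, 0, 0, 0], [0, 0, 0, 0, 0, 0]]' | python3 jog.py
python3 - <<'E'
from h import *
import cv2
print(status.get_state()['torque'])
a=optics.grab_frame("scene")[115:270,250:400,::-1]
cv2.imwrite("pics/c2.png",cv2.resize(a,None,fx=3.8,fy=3.8,interpolation=2))
E
```

```text
time: 7.8
eef_pos: [476.1, -416.3, 186.8]
tool_rot: [-0.001, 0.979, 0.202, 0.001]
wrist_force: [-2.7, 9.2, 13.0]
opening: 12.1
grasp_force: 58.5
time: 8.1
eef_pos: [476.1, -416.2, 185.7]
tool_rot: [-0.001, 0.979, 0.202, 0.001]
wrist_force: [-5.2, 11.4, 16.6]
opening: 12.1
grasp_force: 58.5
[2.257 0.724 0.005]
```

View pics/c2.png

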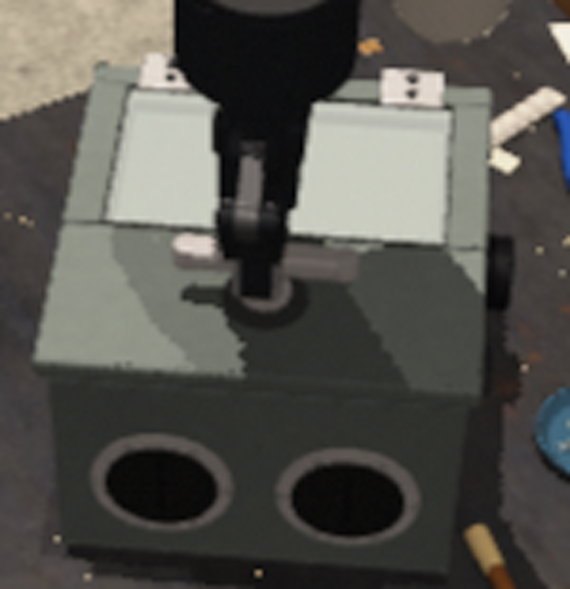

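The bar is parallel to the front edge and the lid is down and pressed. I'll ease the sideways force, press a little more, then turn in small steps while watching the moment.

In the tool's units: -1 mm is -0.02, 0.1 rad / 2 = 0.05.

```bash
echo '[[0, -0.02, 0.02, 0, 0, 0], [0, -0.02, 0.02, 0, 0, 0], [0, 0, 0, 0, 0, 0.05], [0, 0, 0, 0, 0, 0.05], [0, 0, 0, 0, 0, 0.05]]' | python3 jog.py; python3 -c "
from h import *
print(status.get_state()['torque'])"; echo '[[0, 0, 0, 0, 0, 0.05], [0, 0, 0, 0, 0, 0.05]]' | python3 jog.py; python3 -c "
from h import *
print(status.get_state()['torque'])"
```

```text
time: 8.65
eef_pos: [476.1, -416.7, 184.9]
tool_rot: [0.001, 0.999, 0.051, 0.002]
wrist_force: [-2.9, 6.1, 17.2]
opening: 12.3
grasp_force: 58.6
[1.225 0.356 0.017]
time: 8.85
eef_pos: [476.1, -417.2, 184.9]
tool_rot: [0.002, 0.999, -0.049, 0.002]
wrist_force: [-1.7, 5.8, 16.7]
opening: 12.0
grasp_force: 58.6
[0.974 0.306 0.071]
```

In the tool's units: 0.5 mm is 0.01, 0.08 rad / 2 = 0.04.

```bash
for i in 1; do echo '[[0, 0, 0.01, 0, 0, 0.04], [0, 0, 0, 0, 0, 0.04]]' | python3 jog.py; done; python3 -c "
from h import *
print(status.get_state()['torque'])"; echo '[[0, 0, 0.01, 0, 0, 0.05], [0, 0, 0, 0, 0, 0.05]]' | python3 jog.py; python3 -c "
from h import *
print(status.get_state()['torque'])"
```

```text
time: 9.05
eef_pos: [475.9, -417.7, 184.9]
tool_rot: [0.002, 0.992, -0.129, 0.003]
wrist_force: [-1.7, 5.1, 17.2]
opening: 12.3
grasp_force: 58.8
[0.967 0.544 0.07 ]
time: 9.25
eef_pos: [475.7, -418.1, 184.6]
tool_rot: [0.002, 0.974, -0.228, 0.003]
wrist_force: [-1.9, 5.1, 19.2]
opening: 11.6
grasp_force: 59.0
[0.801 0.665 0.166]
```

In the tool's units: 0.1 rad / 2 = 0.05.

```bash
echo '[[0, 0, 0, 0, 0, 0.05], [0, 0, 0, 0, 0, 0.05]]' | python3 jog.py; python3 -c "
from h import *
print(status.get_state()['torque'])"; echo '[[0, 0, 0, 0, 0, 0.05], [0, 0, 0, 0, 0, 0.05], [0, 0, 0, 0, 0, 0.05], [0, 0, 0, 0, 0, 0]]' | python3 jog.py; python3 -c "
from h import *
print(status.get_state()['torque'])"
```

```text
time: 9.45
eef_pos: [475.4, -418.5, 184.6]
tool_rot: [0.002, 0.946, -0.324, 0.003]
wrist_force: [-1.6, 5.0, 17.7]
opening: 11.8
grasp_force: 59.0
[0.661 0.806 0.077]
time: 9.85
eef_pos: [474.8, -419.0, 184.3]
tool_rot: [0.002, 0.887, -0.461, 0.003]
wrist_force: [-3.4, 3.3, 18.2]
opening: 11.9
grasp_force: 58.5
[ 0.64   0.915 -0.077]
```

In the tool's units: 0.08 rad / 2 = 0.04.

```bash
echo '[[0, 0, 0, 0, 0, 0.05], [0, 0, 0, 0, 0, 0.04], [0, 0, 0, 0, 0, 0.01], [0, 0, 0, 0, 0, 0]]' | python3 jog.py; python3 -c "
from h import *
print(status.get_state()['torque'])"; echo '[[0, 0, 0, 0, 0, 0.01], [0, 0, 0, 0, 0, 0]]' | python3 jog.py; python3 -c "
from h import *
print(status.get_state()['torque'])"
```

```text
time: 10.25
eef_pos: [474.3, -419.2, 184.3]
tool_rot: [0.002, 0.837, -0.547, 0.003]
wrist_force: [-4.0, 4.2, 18.9]
opening: 12.0
grasp_force: 59.0
[ 0.637  1.094 -0.019]
time: 10.45
eef_pos: [474.3, -419.2, 184.3]
tool_rot: [0.002, 0.832, -0.555, 0.003]
wrist_force: [-3.5, 2.9, 19.3]
opening: 12.3
grasp_force: 58.9
[ 0.646  1.136 -0.082]
```

The handle is at about 1.6. I'll ease the press, open the fingers and lift straight off.

In the tool's units: -2 mm is -0.04.

```bash
echo '[[0, 0, -0.04, 0, 0, 0], [0, 0, -0.04, 0, 0, 0], [0, 0, 0, 0, 0, 0]]' | python3 jog.py; echo '[[0, 0, 0, 0, 0, 0], [0, 0, 0, 0, 0, 0], [0, 0, 0, 0, 0, 0], [0, 0, 0, 0, 0, 0], [0, 0, 0, 0, 0, 0]]' | python3 jog.py 85; echo '[[0, 0, -0.2, 0, 0, 0], [0, 0, -0.4, 0, 0, 0], [0, 0, -0.8, 0, 0, 0], [0, 0, -0.8, 0, 0, 0], [0, 0, 0, 0, 0, 0]]' | python3 jog.py; echo '[[1, 0, 0, 0, 0, 0], [1, 0, 0, 0, 0, 0], [1, 0, 0, 0, 0, 0], [1, 0, 0, 0, 0, 0], [0, 0, 0, 0, 0, 0]]' | python3 jog.py
python3 - <<'E'
from h import *
import cv2
a=optics.grab_frame("scene")[115:270,250:400,::-1];b=optics.grab_frame("top")[120:295,305:495,::-1]
a=cv2.resize(a,(400,413),interpolation=2);b=cv2.resize(b,(400,368),interpolation=2)
cv2.imwrite("pics/c3.png",np.hstack([a[:368],b]))
E
```

```text
time: 10.75
eef_pos: [474.2, -419.1, 184.5]
tool_rot: [0.001, 0.832, -0.555, 0.002]
wrist_force: [1.4, -2.4, 5.2]
opening: 11.9
grasp_force: 59.1
time: 11.25
eef_pos: [474.0, -416.9, 182.9]
tool_rot: [-0.0, 0.832, -0.555, -0.0]
wrist_force: [-0.1, 0.2, 1.2]
opening: 82.3
grasp_force: 0.0
time: 11.75
eef_pos: [476.3, -418.9, 301.5]
tool_rot: [0.001, 0.832, -0.555, 0.006]
wrist_force: [0.4, -0.2, -0.1]
opening: 84.9
grasp_force: 0.0
time: 12.25
eef_pos: [550.9, -607.8, 282.9]
tool_rot: [0.001, 0.831, -0.556, -0.004]
wrist_force: [-0.8, 1.5, -2.5]
opening: 84.6
grasp_force: 0.0
```

View pics/c3.png

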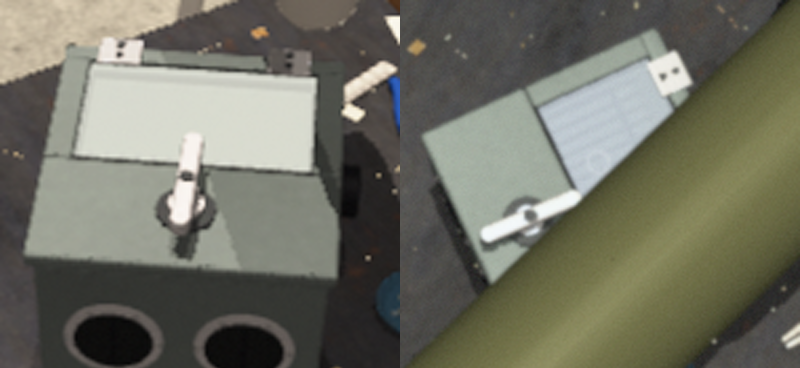

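The lid is flat. The bar runs from (485,237) to (578,197) in the right crop, parallel to the lid's side edge (slope -0.43 for both), so it is shut, and nothing is touching it. On release the lid rose only 0.2 mm as the load came off, so the pawl is holding it. Handing in.

```bash
python3 -c "
from bench import arm, optics, order, status
print(order.hand_in())"
```

```text
the job is handed in; nothing more can be done
None
```

The lid is closed and held down by its pawl, the T-handle is turned to about 1.57–1.6 rad (shut), the arm is clear, and the job is handed in at about 12 s; tightness was judged from the pawl holding on release, the jar, brush and tin were not re-checked in the final pictures, and the hand-in returned no verdict.

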